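# Clear the gear housing's mouth and slide its loose cover home

### The job

Close the round gear housing for the night: first take the adjustable spanner that lies across its open mouth and lay it flat on the bench top, clear of the housing and its deck. Then, without lifting it, push the loose round steel cover along the deck until it drops into the mouth and sits fully down, level all round. Leave the jar on the deck, the tin and the red tray with its gear head where they are.

Things in the scene. Friction and masses are not known exactly. Their poses are not given: they have to be found in the camera images.
- housing: Fixed stand beside the vise, left or right; origin on the bench, z up. At its +y end a round aluminium pot: 132 mm outside, mouth 104 mm, rim 14 mm wide, centred at local (0, 90) mm, a gear inside. A flat plywood deck level with the rim (60 mm high) covers local y -181 to 22, x -87 to 147 mm and touches the pot. Foot plate: x -85 to 140, y -179 to 151, 8 mm thick.
- mouth (a point): Centre of the pot's mouth, at rim height (60 mm above the bench); axes as the housing's.
- cover: Loose round steel cover, 0.3 to 0.55 kg, no handle: disc 136 mm across, 8 mm thick; under it a chamfered spigot 98 mm across, 6.5 mm deep, 3 mm slack all round in the mouth. Origin: centre of the spigot's underside, z up; height 14.5 mm. It starts on the deck on its spigot (disc 6.5 to 14.5 mm above deck). Seated, the disc lies on the rim, origin 6.5 mm below it.
- spanner: Adjustable spanner 205 x 54 x 9 mm, 0.2 kg, lying flat across the mouth on the rim. Origin at mid-length on its underside; z up, own x along it towards the jaw. Shank x -102 to 36 mm, up to 27 mm wide, middle about y = 3 mm; head x 36 to 102 mm.
- jar: White jar with a blue lid, 60 mm across, 74 mm high, standing on the deck at its +x side, beside or behind the cover; origin at the centre of its underside. Must stay.
- tray: Red plastic tray 86 x 158 x 26 mm on the bench, on the other side of the vise from the housing; origin at the centre of its underside. Must stay.
- gearhead: Grey gear head 44 x 94 x 40 mm lying in the red tray; origin at the middle of its underside. Must stay.
- tin: Round green tin 68 mm across, 44 mm high, on the bench behind the vise; origin at the centre of its underside. Must stay.

How it is judged:
By the outcome, as a careful person would: the job done as asked, in the order asked, and still so for the second after the job is handed in, with the robot touching nothing.
It also fails if it takes over 72 s, if anything falls off the work surface, if the arm or the gripper's body presses on something with over 40 N, if the wrist force passes 120 N, or if a joint passes its speed limit or range.

### The arm

A 7-joint arm with a two-finger parallel gripper is mounted at the origin on a cart in front of the work surface, level with it; the furniture and walls round the work are solid. World frame = base frame: x ahead of the robot, y to its left, z up, the work surface at z = 0. Lengths are in m, angles in rad, forces in N, time in s.
With the tool pointing down it reaches from about 0.4 to 0.875 m from the base axis. Payload 6.5 kg.
Tool frame: the origin (TCP) lies at the very end of the fingers, on their centre line; the grasp point (between the pads) lies 19 mm behind it; z points along the fingers, y is the line along which they close (so a half turn about z gives the same grasp; the last joint's range is limited). The gripper opens to 88 mm and grips with 3 to 60 N. Pads are 18 mm wide; open, the fingers measure 123 mm over their backs; the gripper's body (75 mm by 187 mm) begins 45 mm behind the grasp point.
Start: joints at [1.187, 0.536, -0.004, 1.538, 0.003, 1.067, -0.071], TCP at [0.203, -0.617, 0.239] pointing down, gripper open.
Joint ranges: [-2.7, 2.7], [-0.37, 2.16], [-1.27, 1.26], [0.24, 2.4], [-1.31, 4.45], [0.19, 1.91], [-2.76, 2.76]. Speed limits (rad/s): [2.39, 2.39, 3.14, 3.14, 3.14, 3.14, 3.14].

### API

Orientations are given as a unit quaternion [w, x, y, z].
In Python, from bench import env gives the robot as it stands. The module is installed in compiled form; this text tells all that it offers.
- The arm moves only by the shell command python3 -m pendant 'ROWS' [OPENING] [FORCE]. ROWS is JSON, a list of rows, each a list of 6 numbers: the shift along the world's x, y, z in units of 0.2 m (1.0 is 0.2 m), then the turn, a rotation vector about the world's x, y, z in units of 45 degrees (1.0 is 45 degrees). In form: [[x, y, z, ax, ay, az], ...]. A call has 1 to 5 rows; each row shifts and turns the commanded pose from where the row before left it; what a row does not reach is not made up. A row lasts 1/12 s, in which the tool goes at most 41.7 mm and 7.16 degrees, less where a joint would pass 70% of its speed; a pose out of reach is approached as far as the arm can. A call with a number of a shift or a turn outside -1 to 1 is refused whole. A call with a gripper value outside its range is refused whole. OPENING is the opening, from -1 (shut) to 1 (fully open), set as the call begins (- or left out, the last holds). The fingers move at their own pace and stop on an object; FORCE is the grip in N (left out, the last holds). Time passes only in rows, so rows that do not move let the fingers close. It gives the time, the measured TCP pose, the force, the opening and the grip force at its end, in the units of the state.
- env.read_state(): the state, without advancing time (a new reading comes with each control period).
- env.get_image(name): name is "scene" or "side" or "wrist"; returns a dict with "color" (384x512x3 uint8, red, green, blue), "depth" (384x512 float32, m along the optical axis (not along the pixel's ray), 0 where there is no reading), "intrinsics" (3x3 intrinsics, pixels), "rvec" (rotation vector, rad) and "tvec" (3), from world to camera coordinates, as OpenCV has them. Camera axes: x right, y down, z forward; pixel columns grow to the right and rows downward; lengths in m; the calibration is good to about 2 mm. A picture is of the moment at which its call begins.
- env.sign_off(): hands the job in; it is judged then, once.
The state is a dict: "t": time; "joints": joint angles; "qvel": joint speeds; "effort": joint torques, N m; "ee_pos": TCP position; "eef_rot": TCP orientation; "wrist_force": force on the tool from outside, world axes, zero at the start; "torque": the same for the moment, N m; "width": finger opening in m; "gripper_force": force on a finger pad.
Only numpy, scipy, OpenCV 4.12 (cv2) and the standard library are available. Lean on these libraries where they do the work, as an engineer would, in place of code of your own. Each camera call takes 0.05 s, during which the arm holds its last target. There are 200 camera calls.

## Working session

There is one attempt and no reset: what is moved stays moved. The work goes in short steps, Python scripts to look and compute and a shell command to move; the robot and the scene stay as the last step left them, time stands still between calls to the robot, and variables do not carry over. Pictures are saved under pics/ and viewed, at most 10 in all, crops included, and the job is handed in when it is done.

```bash
mkdir -p pics
cat > h.py <<'E'
import numpy as np, cv2
from bench import env
def grab(n):
    g=env.get_image(n); R=cv2.Rodrigues(np.array(g["rvec"],float))[0]; t=np.array(g["tvec"],float).ravel()
    K=np.array(g["intrinsics"]); d=g["depth"]; v,u=np.mgrid[:d.shape[0],:d.shape[1]]
    c=np.stack([(u-K[0,2])/K[0,0]*d,(v-K[1,2])/K[1,1]*d,d],-1)
    P=(c-t)@R; P[d==0]=np.nan
    return g,P,R,t,K
def save(g,f,crop=None,s=1):
    im=cv2.cvtColor(g["color"],cv2.COLOR_RGB2BGR)
    if crop: x0,y0,x1,y1=crop; im=im[y0:y1,x0:x1]
    cv2.imwrite(f,cv2.resize(im,None,fx=s,fy=s,interpolation=cv2.INTER_CUBIC))
E
python3 - <<'E'
from h import *
ims=[]
for n in("scene","side"):
    g,P,R,t,K=grab(n); np.savez(n+".npz",c=g["color"],P=P,R=R,t=t,K=K); save(g,f"pics/{n}0.png",s=1.5); print(n,-R.T@t)
s=env.read_state();print(s["t"],s["ee_pos"],s["eef_rot"],s["width"])
E
```

```text
scene [-0.25763238  0.77039065  0.75774623]
side [ 0.5296432  -0.96904639  0.90320843]
0.1 [ 0.20290844 -0.61693997  0.23791772] [-7.67414801e-04  9.87398917e-01  1.58249039e-01 -1.74800402e-04] 0.08771395091436035
```

View pics/scene0.png

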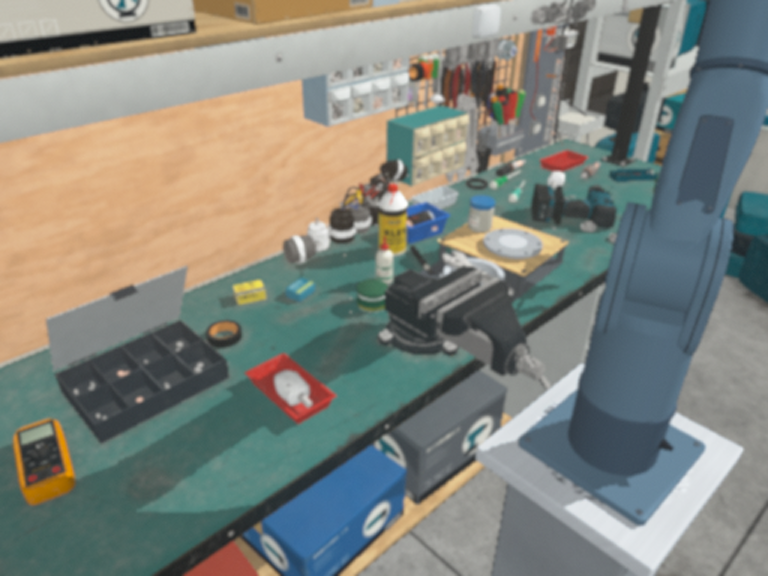

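View pics/side0.png

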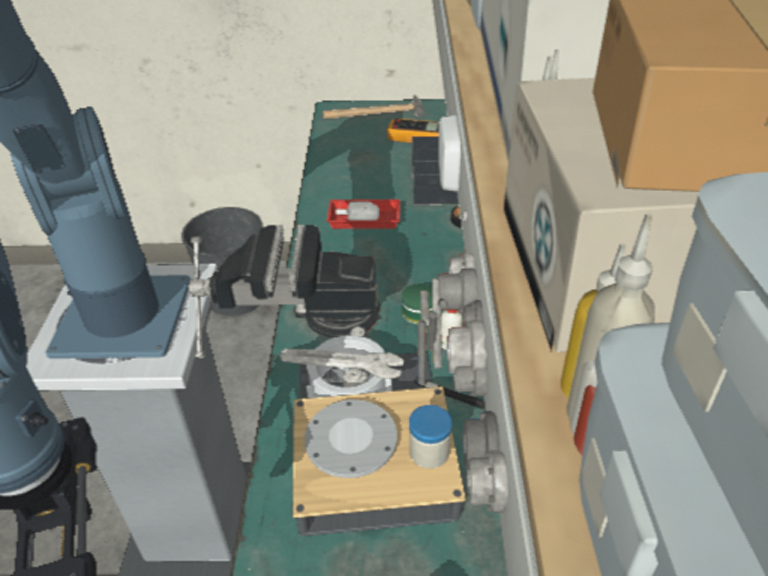

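Run:
```python
from h import *
z=np.load("side.npz");P=z["P"];c=z["c"]
m=np.isfinite(P[...,0])
print("bench z",np.nanmedian(P[330:345,190:230,2]))
# zoom crop
save({"color":c},"pics/crop.png",(180,140,345,365),3.5 if 0 else 2.6)
def at(x,y): # crop of 1.5x picture coordinates
    u,v=int(x/1.5),int(y/1.5);return np.nanmedian(P[v-1:v+2,u-1:u+2].reshape(-1,3),0).round(4)
for n,q in dict(spL=(290,355),spM=(330,356),spH=(385,362),cover=(352,437),coverL=(312,437),coverR=(390,437),cT=(352,406),cB=(352,470),jar=(430,420),dTL=(297,402),dTR=(445,395),dBL=(297,512),dBR=(462,502),tin=(415,300),vise=(345,270),tray=(365,205)).items(): print(n,at(*q))
# deck pixels: z approx 0.06, plane
H=P[...,2]
def circ(mask,it=5):
    return P[mask][:,:2]
# disc top
m1=(abs(H-.0745)<.003)&(abs(P[...,0]-.55)<.3)&(P[...,1]<-.2)
n,l,st,ce=cv2.connectedComponentsWithStats(m1.astype(np.uint8))
for i in np.argsort(-st[1:,4])[:3]+1:
    p=P[l==i][:,:2].astype(np.float32);print("disc",st[i],cv2.minEnclosingCircle(p),p.mean(0))
m1=(abs(H-.060)<.003)&(P[...,1]<-.0)&(P[...,0]<.85)
n,l,st,ce=cv2.connectedComponentsWithStats(m1.astype(np.uint8))
for i in np.argsort(-st[1:,4])[:4]+1:
    p=P[l==i][:,:2].astype(np.float32);print("z60",st[i],cv2.minAreaRect(p),cv2.minEnclosingCircle(p))
m1=(H>.064)&(H<.073)&(P[...,0]<.85)&(P[...,1]<-.1)
n,l,st,ce=cv2.connectedComponentsWithStats(m1.astype(np.uint8))
for i in np.argsort(-st[1:,4])[:4]+1:
    p=P[l==i][:,:2].astype(np.float32);print("z69",st[i],cv2.minAreaRect(p),p.mean(0))
```

```text
bench z 0.059419521473571366
spL [ 0.3478 -0.1706  0.0686]
spM [ 0.4156 -0.1769  0.0699]
spH [ 0.5044 -0.1922  0.0685]
cover [ 0.4574 -0.3452  0.0744]
coverL [ 0.4002 -0.3428  0.0752]
coverR [ 0.5142 -0.3436  0.074 ]
cT [ 0.4549 -0.2875  0.0749]
cB [ 0.4596 -0.4004  0.0744]
jar [ 0.5692 -0.3632  0.1339]
dTL [ 0.3692 -0.267   0.061 ]
dTR [ 0.5986 -0.2511  0.0593]
dBL [ 0.3877 -0.4564  0.0598]
dBR [ 0.6131 -0.4387  0.0491]
tin [ 0.5582 -0.0119  0.0444]
vise [ 0.4356 -0.0138  0.118 ]
tray [0.4585 0.3037 0.0414]
disc [ 203  266   62   52 2364] ((0.4572850167751312, -0.3413778841495514), 0.06898995488882065) [ 0.4567423  -0.34504414]
disc [274 302  26   9  45] ((0.570791482925415, -0.37406712770462036), 0.026790905743837357) [ 0.57030445 -0.3869408 ]
disc [257 244   1   1   1] ((0.5070505738258362, -0.20449815690517426), 9.999999747378752e-05) [ 0.5070506  -0.20449816]
z60 [ 196  242  115  103 4743] ((0.486520916223526, -0.31385093927383423), (0.23484763503074646, 0.2799737751483917), 5.551853179931641) ((0.48672789335250854, -0.31880465149879456), 0.17625048756599426)
z60 [211 224  46  1
[... 528 characters left out ...]
6738219261, -0.051976896822452545), 0.03198986500501633)
z69 [187 233  83  19 808] ((0.43569403886795044, -0.17710264027118683), (0.053349729627370834, 0.20357759296894073), 76.51210021972656) [ 0.44429633 -0.18582456]
z69 [209 299  55  21 100] ((0.46597132086753845, -0.3917797803878784), (0.11704079061746597, 0.03457178920507431), 10.035547256469727) [ 0.46800083 -0.39647672]
z69 [274 303  26   9  58] ((0.570895254611969, -0.3840198814868927), (0.05359111726284027, 0.019307998940348625), 0.0910714864730835) [ 0.56917566 -0.38654238]
z69 [296 214  10   4  24] ((0.6190717816352844, -0.10330186784267426), (0.0057236491702497005, 0.0234179999679327), 85.25194549560547) [ 0.61862606 -0.1026945 ]
```

View pics/crop.png

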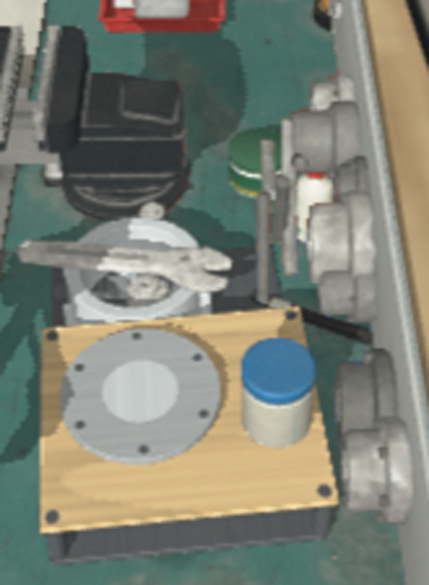

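Run:
```python
from h import *
z=np.load("side.npz");P=z["P"];H=P[...,2];X=P[...,0];Y=P[...,1]
# spanner shank axis
m=(H>.064)&(H<.073)&(Y<-.14)&(Y>-.23)&(X>.33)&(X<.56)
p=P[m]
for x in np.arange(.335,.56,.015):
    q=p[abs(p[:,0]-x)<.0075]
    if len(q):print("x%.3f y %.4f %.4f z %.4f"%(x,q[:,1].min(),q[:,1].max(),np.median(q[:,2])))
s=p[p[:,0]<.46];print("xr",p[:,0].min(),p[:,0].max(),cv2.minAreaRect(s[:,:2].astype(np.float32)))
# rim outer: circle fit on outermost z60 points above deck
from scipy.optimize import least_squares
m=(abs(H-.06)<.004)&(Y>-.2)&(Y<-.1)&(X>.35)&(X<.53)
q=P[m][:,:2];c=np.array([.444,-.186]);
for _ in range(8):
    a=np.degrees(np.arctan2(*(q-c).T[::-1]));r=np.hypot(*(q-c).T)
    o=[q[(a>=k)&(a<k+8)][np.argmax(r[(a>=k)&(a<k+8)])] for k in range(20,160,8) if ((a>=k)&(a<k+8)).any()]
    o=np.array(o);c=least_squares(lambda c:np.hypot(*(o-c).T)-.066,c,loss="soft_l1",f_scale=.001).x
print("mouth",c,(np.hypot(*(o-c).T)*1000).round(1))
# cover circle fit radius 68
m=(abs(H-.0745)<.003)&(abs(X-.457)<.09)&(abs(Y+.344)<.09);q=P[m][:,:2];c=q.mean(0)
for _ in range(5):
    a=np.degrees(np.arctan2(*(q-c).T[::-1]));r=np.hypot(*(q-c).T)
    o=np.array([q[(a>=k)&(a<k+10)][np.argmax(r[(a>=k)&(a<k+10)])] for k in range(-180,180,10)])
    c=least_squares(lambda c:np.hypot(*(o-c).T)-.068,c,loss="soft_l1",f_scale=.001).x
print("cover",c,(np.hypot(*(o-c).T)*1000).round(1))
m=(H>.128)&(H<.14)&(abs(X-.57)<.05)&(abs(Y+.36)<.05);print("jar",cv2.minEnclosingCircle(P[m][:,:2].astype(np.float32)),np.median(H[m]))
print("heights max map cm; rows y, cols x .30..")
for y in np.arange(.1,-.75,-.05):
    print("%.2f"%y,[ (lambda h: int(h.max()*1000) if len(h) else -1)(H[(abs(X-x)<.025)&(abs(Y-y)<.025)]) for x in np.arange(.25,.8,.05)])
```

```text
x0.335 y -0.1819 -0.1613 z 0.0691
x0.350 y -0.1835 -0.1590 z 0.0687
x0.365 y -0.1875 -0.1590 z 0.0693
x0.380 y -0.1910 -0.1596 z 0.0689
x0.395 y -0.1919 -0.1593 z 0.0692
x0.410 y -0.1935 -0.1639 z 0.0691
x0.425 y -0.1938 -0.1692 z 0.0686
x0.440 y -0.1972 -0.1672 z 0.0685
x0.455 y -0.1982 -0.1718 z 0.0689
x0.470 y -0.2043 -0.1699 z 0.0688
x0.485 y -0.2151 -0.1699 z 0.0686
x0.500 y -0.2201 -0.1698 z 0.0688
x0.515 y -0.2231 -0.1685 z 0.0682
x0.530 y -0.2198 -0.1746 z 0.0674
xr 0.3328380271930771 0.5363459577669427 ((0.39634737372398376, -0.17611336708068848), (0.032324425876140594, 0.12736999988555908), 83.62039947509766)
mouth [ 0.44373512 -0.1853505 ] [65.6 65.5 65.3 66.8 65.6 66.7 68.2 64.5 66.7 65.4 67.  66.  64.4 67.1
 65.1 65.7]
cover [ 0.45697171 -0.34178277] [67.8 67.1 67.9 68.4 68.  68.1 68.3 68.3 68.  67.7 68.6 68.5 68.5 68.2
 68.5 96.2 92.7 66.9 66.7 67.3 67.1 67.8 68.2 67.6 68.8 68.6 69.  67.7
 69.2 68.5 68.8 68.3 67.5 68.3 68.6 67.5]
jar ((0.5707378387451172, -0.36506369709968567), 0.031039314344525337) 0.13370255850676532
heights max map cm; rows y, cols x .30..
0.10 [-1, 
[... 209 characters left out ...]
, -1]
-0.10 [-1, 153, 152, 150, 61, 11, 13, 583, 618, -1, -1]
-0.15 [-1, 4, 72, 71, 71, 71, 13, 584, 634, -1, -1]
-0.20 [-1, 5, 73, 72, 72, 72, 72, 584, 649, -1, -1]
-0.25 [-1, 4, 63, 64, 74, 63, 65, 584, 667, -1, -1]
-0.30 [-1, 4, 63, 78, 79, 78, 64, 584, 684, -1, -1]
-0.35 [-1, 4, 63, 79, 79, 79, 137, 584, 700, -1, -1]
-0.40 [-1, 4, 5, 77, 78, 77, 137, 584, 716, -1, -1]
-0.45 [-1, 5, 4, 64, 63, 65, 64, 584, 728, 726, -1]
-0.50 [-1, 5, 3, 4, 5, 4, 539, 693, 710, -1, -1]
-0.55 [583, -1, -1, -1, -1, -1, 549, 693, 764, 765, 765]
-0.60 [585, -1, -1, -1, -1, -1, 557, 694, 764, 766, 765]
-0.65 [582, -1, -1, -1, -1, -1, 527, 693, 764, 765, -1]
-0.70 [347, -1, -1, -1, -1, -1, 547, 665, 724, -1, -1]
```

Run:
```python
import numpy as np
P=np.concatenate([np.load(n+".npz")["P"].reshape(-1,3) for n in("side","scene")]);P=P[np.isfinite(P[:,0])]
X,Y,H=P.T
for x in np.arange(.3,.56,.02):
    q=P[(abs(X-x)<.01)&(H>.11)&(H<.2)&(abs(Y+.05)<.1)]
    print("%.2f"%x, (q[:,1].min().round(3),q[:,2].max().round(3)) if len(q) else None,end=" ")
print()
for y in np.arange(-.45,-.8,-.05):
    print("%.2f"%y,[ (lambda h: int(h.max()*1000) if len(h) else -1)(H[(abs(X-x)<.025)&(abs(Y-y)<.025)&(H<.4)]) for x in np.arange(.25,.8,.05)])
```

```text
0.30 (np.float64(-0.085), np.float64(0.154)) 0.32 (np.float64(-0.082), np.float64(0.154)) 0.34 (np.float64(-0.083), np.float64(0.153)) 0.36 (np.float64(-0.084), np.float64(0.155)) 0.38 (np.float64(-0.083), np.float64(0.153)) 0.40 (np.float64(-0.047), np.float64(0.118)) 0.42 (np.float64(-0.044), np.float64(0.12)) 0.44 (np.float64(-0.044), np.float64(0.122)) 0.46 (np.float64(-0.035), np.float64(0.121)) 0.48 (np.float64(-0.027), np.float64(0.121)) 0.50 None 0.52 None 0.54 None 0.56 None 
-0.45 [-1, 5, 4, 64, 63, 65, 64, 64, 5, 1, 257]
-0.50 [-1, 5, 3, 4, 5, 4, 4, 5, 4, 2, 258]
-0.55 [393, 2, 1, 2, 3, 3, 2, 2, 5, -2, 257]
-0.60 [399, -2, 3, 2, 2, 73, 78, 76, 2, 1, 2]
-0.65 [399, -1, 11, 14, 46, 76, 75, 79, 25, 26, 1]
-0.70 [347, -1, 7, 62, 62, 55, 76, 73, 12, 26, 26]
-0.75 [-1, -1, -1, 58, 62, 61, -1, -1, 1, 16, 23]
```

```bash
python3 - <<'E'
import numpy as np
P=np.concatenate([np.load(n+".npz")["P"].reshape(-1,3) for n in("side","scene")]);P=P[np.isfinite(P[:,0])]
X,Y,H=P.T
for y in np.arange(.05,.45,.025):
    print("%.3f"%y,[ (lambda h: int(np.percentile(h,98)*1000) if len(h) else -1)(H[(abs(X-x)<.0125)&(abs(Y-y)<.0125)&(H<.4)]) for x in np.arange(.325,.65,.025)])
E
python3 -m pendant '[[0.09,0.167,0,0,0,-0.044],[0.09,0.167,0,0,0,-0.044],[0.09,0.167,0,0,0,-0.044],[0.09,0.167,0,0,0,-0.044],[0.09,0.167,0,0,0,-0.044]]' 1
python3 -m pendant '[[0.09,0.167,0,0,0,-0.044],[0.09,0.167,0,0,0,-0.044],[0.09,0.167,0,0,0,-0.044],[0.09,0.167,0,0,0,-0.044],[0.09,0.167,0,0,0,-0.044]]' 1
python3 -m pendant '[[0.09,0.167,0,0,0,-0.044],[0.09,0.167,0,0,0,-0.044],[0.09,0.167,0,0,0,-0.044],[0,0,0,0,0,0],[0,0,0,0,0,0]]' 0
```

```text
0.050 [151, 151, 151, 115, 113, 107, 99, 2, 3, 1, 1, 1, 1]
0.075 [151, 150, 151, 13, 12, 22, 8, 3, 3, 2, 2, 1, 0]
0.100 [1, 1, 1, 1, 1, 1, 1, 2, 3, 3, 3, 3, 1]
0.125 [2, 1, 1, 1, 0, 0, 2, 3, 2, 4, 3, 3, 3]
0.150 [1, 2, 1, 1, 1, 0, 2, 3, 3, 3, 3, 3, 3]
0.175 [1, 1, 1, 1, 1, 1, 2, 3, 4, 3, 3, 2, 2]
0.200 [1, 1, 3, 3, 2, 3, 3, 3, 3, 2, 4, 3, 2]
0.225 [1, 1, 3, 3, 2, 2, 3, 3, 3, 2, 2, 3, 4]
0.250 [1, 1, 3, 5, 3, 18, 3, 28, 28, 2, 2, 3, 3]
0.275 [2, 1, 27, 28, 31, 37, 37, 26, 26, 4, 3, 4, 5]
0.300 [3, 3, 27, 28, 41, 44, 42, 31, 27, 3, 3, 3, 4]
0.325 [3, 3, 27, 26, 40, 41, 38, 21, 27, 2, 3, 3, 2]
0.350 [4, 4, 27, 28, 27, 28, 27, 27, 27, 3, 44, 47, 45]
0.375 [3, 4, 2, 1, 1, 3, 1, 2, 2, 3, 44, 46, 43]
0.400 [2, 2, 2, 3, 2, 2, 3, 3, 4, 9, 44, 45, 26]
0.425 [4, 5, 2, 4, 3, 2, 4, 3, 3, 2, 43, 42, 44]
t: 0.52
ee_pos: [0.2934, -0.4486, 0.2384]
eef_rot: [-0.0, 0.997, 0.071, -0.0]
wrist_force: [0.7, 0.7, -0.6]
width: 0.088
gripper_force: 0.0
t: 0.93
ee_pos: [0.3834, -0.2816, 0.2386]
eef_rot: [-0.0, 1.0, -0.015, -0.0]
wrist_force: [1.0, -0.6, 0.2]
width: 0.0884
gripper_force: 0.0
t: 1.35
ee_pos: [0.4378, -0.1811, 0.2386]
eef_rot: [-0.0, 0.998, -0.063, -0.0]
wrist_force: [-0.2, -1.3, 0.2]
width: 0.0568
gripper_force: 0.0
```

```bash
python3 -m pendant '[[0,0,-0.2,0,0,0],[0,0,-0.2,0,0,0],[0,0,-0.2,0,0,0],[0,0,-0.1,0,0,0],[0,0,0,0,0,0]]' 0.1
python3 - <<'E'
from h import *
z=np.load("side.npz");P=z["P"];d=np.hypot(P[...,0]-.444,P[...,1]+.185)
q=P[(d<.045)];q=q[q[:,2]<.058];print("gear top pct",np.percentile(q[:,2],[5,50,90,98]))
g,P,*_=grab("wrist");save(g,"pics/w1.png",s=1.3)
E
```

```text
t: 1.77
ee_pos: [0.4329, -0.1837, 0.0948]
eef_rot: [-0.001, 0.998, -0.067, -0.004]
wrist_force: [-0.1, 0.5, -0.2]
width: 0.0488
gripper_force: 0.0
gear top pct [0.00593776 0.01194008 0.04079351 0.04407726]
```

View pics/w1.png

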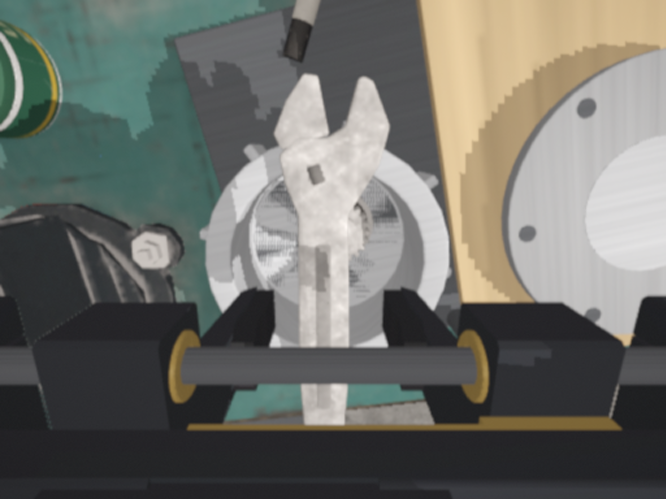

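```bash
python3 -m pendant '[[0.02,0,-0.12,0,0,0],[0,0,-0.07,0,0,0],[0,0,0,0,0,0],[0,0,0,0,0,0]]' 0.1
python3 -m pendant '[[0,0,0,0,0,0],[0,0,0,0,0,0],[0,0,0,0,0,0],[0,0,0,0,0,0],[0,0,0,0,0,0]]' -1 35
python3 -m pendant '[[0,0,0.03,0,0,0],[0,0,0.05,0,0,0],[0,0,0.1,0,0,0],[0,0,0.1,0,0,0]]'
```

```text
t: 2.15
ee_pos: [0.4415, -0.1842, 0.062]
eef_rot: [0.0, 0.998, -0.066, 0.0]
wrist_force: [-0.2, 0.3, 0.8]
width: 0.0484
gripper_force: 0.0
t: 2.57
ee_pos: [0.4417, -0.1832, 0.0616]
eef_rot: [0.0, 0.998, -0.066, 0.001]
wrist_force: [-0.5, 0.4, 7.0]
width: 0.0244
gripper_force: 35.0
t: 2.9
ee_pos: [0.4403, -0.1831, 0.1175]
eef_rot: [-0.0, 0.998, -0.066, -0.001]
wrist_force: [0.1, 0.7, -1.9]
width: 0.0245
gripper_force: 35.0
```

```bash
python3 -m pendant '[[0,0,0.15,0,0,0],[0,0,0.15,0,0,0],[0,0,0.15,0,0,0],[0,0,0.15,0,0,0],[0,0.08,0,0,0,0]]'
python3 -m pendant '[[0.01,0.16,0,0,0,0],[0.01,0.17,0,0,0,0],[0.01,0.17,0,0,0,0],[0.01,0.17,0,0,0,0],[0.01,0.17,0,0,0,0]]'
python3 -m pendant '[[0,0.17,0,0,0,0],[0,0.17,0,0,0,0],[0,0.17,0,0,0,0],[0,0.17,0,0,0,0],[0,0.14,0,0,0,0]]'
python3 -m pendant '[[0,0,0,0,0,0],[0,0,-0.1,0,0,0],[0,0,-0.17,0,0,0],[0,0,-0.17,0,0,0],[0,0,-0.17,0,0,0]]'
```

```text
t: 3.32
ee_pos: [0.4438, -0.1709, 0.2429]
eef_rot: [0.002, 0.998, -0.068, 0.005]
wrist_force: [0.3, -0.6, -1.9]
width: 0.0242
gripper_force: 35.0
t: 3.73
ee_pos: [0.4505, 0.0021, 0.2374]
eef_rot: [0.0, 0.998, -0.066, 0.0]
wrist_force: [0.0, 1.1, -1.6]
width: 0.0242
gripper_force: 35.0
t: 4.15
ee_pos: [0.4504, 0.1671, 0.2375]
eef_rot: [-0.0, 0.998, -0.065, 0.0]
wrist_force: [0.7, 0.0, -1.8]
width: 0.0242
gripper_force: 35.0
t: 4.57
ee_pos: [0.4514, 0.164, 0.1143]
eef_rot: [0.0, 0.998, -0.066, 0.001]
wrist_force: [0.8, 0.5, -1.8]
width: 0.0242
gripper_force: 35.0
```

```bash
python3 -m pendant '[[0,0,-0.17,0,0,0],[0,0,-0.17,0,0,0],[0,0,-0.12,0,0,0],[0,0,-0.04,0,0,0],[0,0,0,0,0,0]]'
python3 -m pendant '[[0,0,-0.02,0,0,0],[0,0,-0.015,0,0,0],[0,0,0,0,0,0]]'
python3 - <<'E'
from h import *
g,P,*_=grab("scene");save(g,"pics/s2.png",(150,200,330,330),3.5)
s=env.read_state();print(s["ee_pos"],s["wrist_force"],s["torque"])
m=(P[...,2]>.006)&(P[...,2]<.035)&(abs(P[...,1]-.165)<.06)&(P[...,0]>.3)&(P[...,0]<.6)
q=P[m]
for x in np.arange(.34,.58,.02):
    a=q[abs(q[:,0]-x)<.01]
    if len(a):print(round(x,2),len(a),a[:,1].min().round(3),a[:,1].max().round(3),np.median(a[:,2]).round(4))
E
```

```text
t: 4.98
ee_pos: [0.4499, 0.1639, 0.0136]
eef_rot: [0.001, 0.998, -0.066, -0.001]
wrist_force: [-0.8, -0.2, -1.7]
width: 0.0244
gripper_force: 35.0
t: 5.23
ee_pos: [0.452, 0.165, 0.0087]
eef_rot: [-0.0, 0.998, -0.066, 0.001]
wrist_force: [0.6, -0.1, -1.6]
width: 0.0242
gripper_force: 35.0
[0.45195087 0.16490839 0.00874052] [-0.39848797 -0.10515225 -2.40408897] [ 0.00374468 -0.00821057  0.02868093]
0.34 31 0.168 0.192 0.0127
0.36 52 0.166 0.192 0.0141
0.38 54 0.161 0.19 0.0146
0.4 54 0.158 0.188 0.0144
0.42 53 0.158 0.184 0.0143
0.44 123 0.141 0.194 0.017
0.46 48 0.15 0.193 0.0167
0.48 6 0.15 0.175 0.0129
0.5 19 0.164 0.179 0.0133
0.52 5 0.161 0.174 0.0136
```

Spanner is level and its top is at about 14–15 mm, so it is about 5 mm up. Lowering until contact, then releasing.

```bash
python3 -m pendant '[[0,0,-0.015,0,0,0],[0,0,-0.01,0,0,0],[0,0,0,0,0,0],[0,0,0,0,0,0]]'
python3 -m pendant '[[0,0,-0.007,0,0,0],[0,0,0,0,0,0],[0,0,0,0,0,0]]'
```

```text
t: 5.62
ee_pos: [0.4511, 0.1647, 0.0027]
eef_rot: [0.0, 0.998, -0.066, -0.0]
wrist_force: [-0.9, -0.8, -1.7]
width: 0.0243
gripper_force: 35.0
t: 5.87
ee_pos: [0.4513, 0.1648, 0.0016]
eef_rot: [-0.0, 0.998, -0.066, 0.0]
wrist_force: [-0.2, -0.2, 4.3]
width: 0.0246
gripper_force: 35.0
```

```bash
python3 -m pendant '[[0,0,0,0,0,0],[0,0,0,0,0,0],[0,0,0,0,0,0],[0,0,0,0,0,0]]' 0.2
python3 -m pendant '[[0,0,0.05,0,0,0],[0,0,0.1,0,0,0],[0,0,0.18,0,0,0],[0,0,0.18,0,0,0],[0,0,0.18,0,0,0]]'
python3 -m pendant '[[0,0,0.18,0,0,0],[0,0,0.18,0,0,0],[0,0,0.18,0,0,0],[0,0,0,0,0,0]]'
python3 - <<'E'
from h import *
print(env.read_state()["joints"])
g,P,*_=grab("scene")
m=(P[...,2]>.005)&(P[...,2]<.05)&(abs(P[...,1]-.165)<.06)&(P[...,0]>.3)&(P[...,0]<.6)
q=P[m];print(cv2.minAreaRect(q[:,:2].astype(np.float32)),np.percentile(q[:,2],[5,50,95]))
E
```

```text
t: 6.2
ee_pos: [0.4512, 0.1649, 0.0013]
eef_rot: [-0.0, 0.998, -0.066, 0.0]
wrist_force: [0.0, -0.4, 0.4]
width: 0.0495
gripper_force: 0.0
t: 6.62
ee_pos: [0.4505, 0.1646, 0.1413]
eef_rot: [0.0, 0.998, -0.065, -0.0]
wrist_force: [1.2, 0.6, -0.5]
width: 0.0528
gripper_force: 0.0
t: 6.95
ee_pos: [0.4543, 0.1664, 0.2545]
eef_rot: [-0.002, 0.998, -0.066, 0.005]
wrist_force: [-0.2, 0.0, 0.7]
width: 0.0529
gripper_force: 0.0
[-0.10318252  0.25425734 -0.39787988  1.93984453  0.12159686  0.95859177
 -2.26065586]
((0.43894270062446594, 0.15902851521968842), (0.05153720825910568, 0.2030676305294037), 85.06855010986328) [0.00543197 0.0074424  0.00977487]
```

```bash
python3 -m pendant '[[0,-0.2,0,0,0,0.152],[0,-0.2,0,0,0,0.152],[0,-0.2,0,0,0,0.152],[0,-0.2,0,0,0,0.152],[0,-0.2,0,0,0,0.152]]' 0.15
python3 -m pendant '[[0,-0.2,0,0,0,0.152],[0,-0.2,0,0,0,0.152],[0,-0.2,0,0,0,0.152],[0,-0.2,0,0,0,0.152],[0,-0.2,0,0,0,0.152]]'
python3 -m pendant '[[0.01,-0.2,0,0,0,0.152],[0.01,-0.2,0,0,0,0.152],[0.01,-0.2,0,0,0,0.152],[0.01,-0.2,0,0,0,0.152],[0.01,-0.2,0,0,0,0.152]]'
python3 -m pendant '[[0,0,-0.1,0,0,0],[0,0,0,0,0,0]]'
python3 - <<'E'
from h import *
g,P,*_=grab("side");save(g,"pics/s3.png",(170,120,350,360),2.5)
s=env.read_state();R=cv2.Rodrigues
from scipy.spatial.transform import Rotation as Q
q=s["eef_rot"];M=Q.from_quat([q[1],q[2],q[3],q[0]]).as_matrix();print("tool y",M[:,1],"z",M[:,2],s["joints"])
E
```

```text
t: 7.42
ee_pos: [0.4507, -0.0123, 0.2464]
eef_rot: [-0.0, 0.98, 0.197, -0.001]
wrist_force: [-0.4, 0.2, -0.8]
width: 0.0506
gripper_force: 0.0
t: 7.83
ee_pos: [0.4516, -0.1928, 0.2464]
eef_rot: [-0.001, 0.892, 0.452, -0.001]
wrist_force: [0.7, 0.6, 0.6]
width: 0.0508
gripper_force: 0.0
t: 8.25
ee_pos: [0.4618, -0.3922, 0.2461]
eef_rot: [-0.001, 0.72, 0.694, -0.0]
wrist_force: [0.9, -0.4, 0.5]
width: 0.0506
gripper_force: 0.0
t: 8.42
ee_pos: [0.4596, -0.3922, 0.2229]
eef_rot: [-0.003, 0.724, 0.69, -0.001]
wrist_force: [-1.0, 1.1, -0.6]
width: 0.0505
gripper_force: 0.0
tool y [ 0.99893856 -0.04582181 -0.00470204] z [-0.00451686  0.00414403 -0.99998121] [ 0.87132847  0.49935096 -0.33349406  1.65921076  0.18378796  1.02020633
  0.43233287]
```

View pics/s3.png

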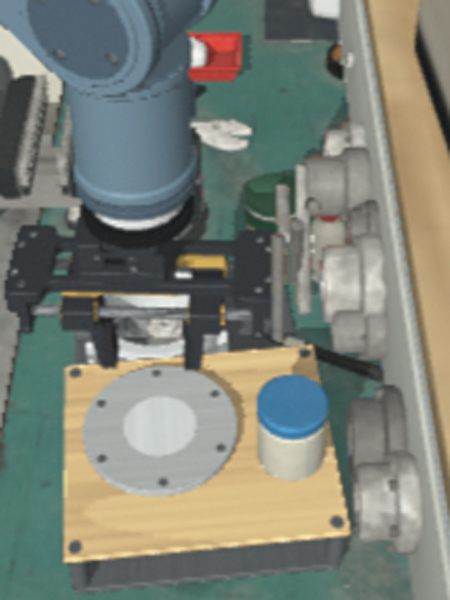

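```bash
python3 -m pendant '[[0.01,-0.1,0,0,0,0.09],[0.01,-0.1,0,0,0,0.09],[0,0,0,0,-0.133,0],[0,0,0,0,0,0]]'
python3 -m pendant '[[0,0,-0.15,0,0,0],[0,0,-0.15,0,0,0],[0,0,-0.15,0,0,0],[0,0,-0.15,0,0,0],[0,0,0,0,0,0]]'
python3 - <<'E'
from h import *
from scipy.spatial.transform import Rotation as Q
s=env.read_state();q=s["eef_rot"];M=Q.from_quat([q[1],q[2],q[3],q[0]]).as_matrix();print("tool y",M[:,1],"z",M[:,2],s["ee_pos"])
E
```

```text
t: 8.8
ee_pos: [0.4639, -0.4314, 0.2267]
eef_rot: [0.038, 0.672, 0.739, 0.035]
wrist_force: [-0.9, -0.4, 0.0]
width: 0.0508
gripper_force: 0.0
t: 9.22
ee_pos: [0.4643, -0.4261, 0.1023]
eef_rot: [0.033, 0.67, 0.74, 0.035]
wrist_force: [-1.3, 1.4, -0.0]
width: 0.0507
gripper_force: 0.0
tool y [0.9905262  0.09873419 0.09544326] z [ 0.09516711  0.00751358 -0.99543295] [ 0.46428725 -0.42614965  0.10228104]
```

```bash
python3 -m pendant '[[0,-0.03,0,0,0,0],[0,0,-0.09,0,0,0],[0,0,-0.06,0,0,0],[0,0,0,0,0,0],[0,0,0,0,0,0]]'
```

```text
t: 9.63
ee_pos: [0.4672, -0.4367, 0.0783]
eef_rot: [0.039, 0.671, 0.74, 0.035]
wrist_force: [0.1, -0.3, 0.8]
width: 0.0507
gripper_force: 0.0
```

```bash
python3 -m pendant '[[-0.01,0,-0.04,0,0,0],[0,0,-0.015,0,0,0],[0,0,0,0,0,0]]'
```

```text
t: 9.88
ee_pos: [0.4643, -0.4367, 0.066]
eef_rot: [0.038, 0.671, 0.74, 0.035]
wrist_force: [-0.5, -0.4, -1.1]
width: 0.0505
gripper_force: 0.0
```

```bash
python3 -m pendant '[[-0.004,0.04,0,0,0,0],[-0.004,0.05,0,0,0,0],[-0.004,0.05,0,0,0,0],[-0.004,0.05,0,0,0,0],[-0.004,0.05,0,0,0,0]]'
python3 -m pendant '[[-0.004,0.05,0,0,0,0],[-0.004,0.05,0,0,0,0],[-0.004,0.05,0,0,0,0],[-0.004,0.05,0,0,0,0],[0,0,0,0,0,0]]'
cat > fit.py <<'E'
from h import *
from scipy.optimize import least_squares
g,P,*_=grab("side");H=P[...,2];X=P[...,0];Y=P[...,1]
import sys
x0,y0,zt=map(float,sys.argv[1:4])
m=(abs(H-zt)<.004)&(np.hypot(X-x0,Y-y0)<.085);q=P[m];c=np.array([x0,y0])
for _ in range(6):
    d=q[:,:2]-c;a=np.degrees(np.arctan2(d[:,1],d[:,0]));r=np.hypot(*d.T)
    o=[]
    for k in range(-180,180,8):
        w=(a>=k)&(a<k+8)
        if w.sum()>3:o.append(q[w][np.argmax(r[w]),:2])
    o=np.array(o);c=least_squares(lambda c:np.hypot(*(o-c).T)-.0684,c,loss="soft_l1",f_scale=.0007).x
rr=np.hypot(*(o-c).T)*1000
print("cover",c.round(4),"n",(abs(rr-68.4)<2).sum(),"of",len(rr))
q=q[np.hypot(*(q[:,:2]-c).T)<.066];A=np.c_[q[:,:2]-c,np.ones(len(q))]
for _ in range(3):
    k=np.linalg.lstsq(A,q[:,2],rcond=None)[0];e=abs(A@k-q[:,2])<.002;A,q=A[e],q[e]
print("plane slope deg",np.degrees(k[:2]).round(2),"z",k[2].round(4))
if len(sys.argv)>4: save(g,sys.argv[4],(170,170,350,350),3)
E
python3 fit.py .449 -.25 .0745 pics/s4.png
```

```text
t: 10.3
ee_pos: [0.4608, -0.388, 0.0667]
eef_rot: [0.039, 0.671, 0.74, 0.035]
wrist_force: [0.4, -1.9, -1.3]
width: 0.0505
gripper_force: 1.4
t: 10.72
ee_pos: [0.4577, -0.3458, 0.0664]
eef_rot: [0.038, 0.67, 0.741, 0.036]
wrist_force: [0.2, -0.1, -0.3]
width: 0.0509
gripper_force: 0.0
cover [ 0.44   -0.2663] n 8 of 19
plane slope deg [ 0.17 -0.24] z 0.0745
```

View pics/s4.png

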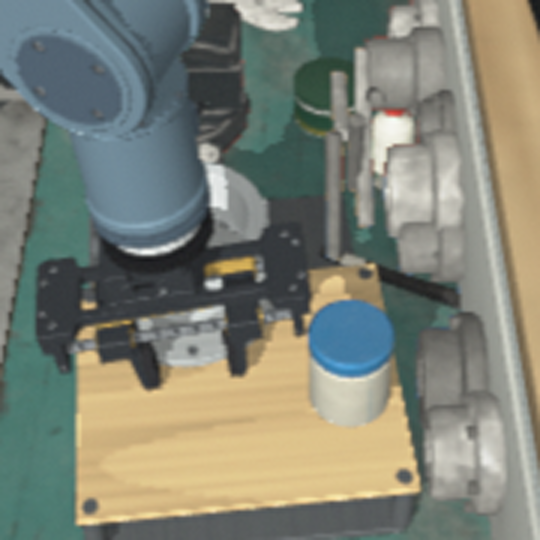

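```bash
python3 -m pendant '[[-0.004,0.05,0,0,0,0],[-0.004,0.05,0,0,0,0],[-0.004,0.05,0,0,0,0],[-0.004,0.05,0,0,0,0],[-0.004,0.05,0,0,0,0]]'
python3 -m pendant '[[-0.004,0.04,0,0,0,0],[0,0,0,0,0,0],[0,0,0,0,0,0]]'
python3 - <<'E'
from h import *
g,P,*_=grab("wrist");save(g,"pics/w2.png",s=1.3);np.savez("w2.npz",P=P)
g,P,*_=grab("side")
m=(P[...,2]>.128)&(P[...,2]<.14)&(abs(P[...,0]-.57)<.05)&(abs(P[...,1]+.36)<.05);print("jar",cv2.minEnclosingCircle(P[m][:,:2].astype(np.float32)))
E
```

```text
t: 11.18
ee_pos: [0.4535, -0.2978, 0.0664]
eef_rot: [0.039, 0.671, 0.74, 0.035]
wrist_force: [0.1, -3.6, 0.8]
width: 0.0506
gripper_force: 1.8
t: 11.43
ee_pos: [0.4526, -0.2892, 0.0662]
eef_rot: [0.038, 0.67, 0.74, 0.035]
wrist_force: [0.2, -0.6, 0.3]
width: 0.0508
gripper_force: 0.0
jar ((0.5594915747642517, -0.35135549306869507), 0.047728609293699265)
```

View pics/w2.png

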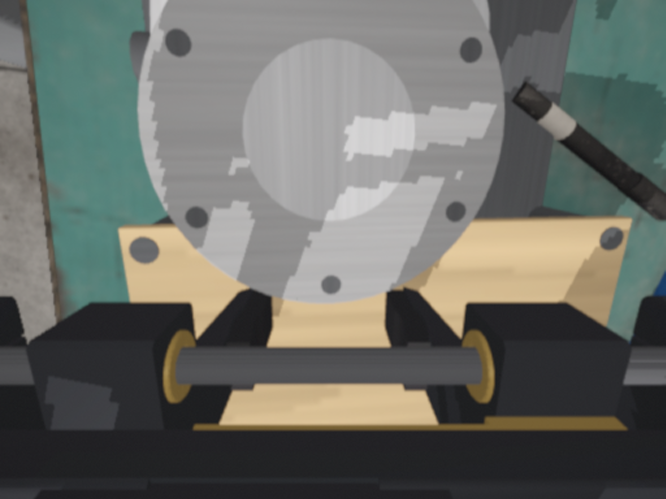

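```bash
cat > wfit.py <<'E'
from h import *
from scipy.optimize import least_squares
def wfit(P,zt=.0745,tol=.005,c0=(.446,-.217)):
    H=P[...,2];c=np.array(c0);m=(abs(H-zt)<tol)&(np.hypot(P[...,0]-c[0],P[...,1]-c[1])<.08);q=P[m]
    k0=None
    for _ in range(6):
        d=q[:,:2]-c;a=np.degrees(np.arctan2(d[:,1],d[:,0]));r=np.hypot(*d.T)
        o=[]
        for k in range(-180,180,6):
            w=(a>=k)&(a<k+6)
            if w.sum()>10:o.append(q[w][np.argsort(r[w])[-3],:2])
        o=np.array(o);c=least_squares(lambda c:np.hypot(*(o-c).T)-.068,c,loss="soft_l1",f_scale=.0005).x
    rr=np.hypot(*(o-c).T)*1000;print("cover",c.round(4),"n",(abs(rr-68)<1).sum(),"of",len(rr))
    q=q[np.hypot(*(q[:,:2]-c).T)<.06];A=np.c_[q[:,:2]-c,np.ones(len(q))]
    k=np.linalg.lstsq(A,q[:,2],rcond=None)[0];print("slope deg",np.degrees(k[:2]).round(2),"z",k[2].round(4));return c
E
python3 - <<'E'
from wfit import *
wfit(np.load("w2.npz")["P"])
E
```

```text
cover [ 0.4462 -0.2177] n 19 of 60
slope deg [ 0.04 -0.23] z 0.0735
```

```bash
python3 -m pendant '[[-0.003,0.04,0,0,0,0],[-0.003,0.04,0,0,0,0],[-0.002,0.03,0,0,0,0],[0,0,0,0,0,0]]'
python3 -m pendant '[[-0.002,0.02,0,0,0,0],[0,0.02,0,0,0,0],[0,0,0,0,0,0]]'
python3 - <<'E'
from wfit import *
g,P,*_=grab("wrist");wfit(P,.071,.008,(.4445,-.19))
E
```

```text
t: 11.87
ee_pos: [0.4513, -0.267, 0.0665]
eef_rot: [0.038, 0.67, 0.74, 0.035]
wrist_force: [1.1, -1.0, 0.1]
width: 0.0509
gripper_force: 0.4
t: 12.12
ee_pos: [0.4503, -0.2591, 0.066]
eef_rot: [0.038, 0.671, 0.74, 0.035]
wrist_force: [0.4, 0.7, 0.1]
width: 0.0506
gripper_force: 0.0
cover [ 0.4441 -0.1892] n 13 of 60
slope deg [ 0.17 -1.24] z 0.0684
```

```bash
python3 -m pendant '[[0,0.015,0,0,0,0],[0,0.01,0,0,0,0],[0,0,0,0,0,0]]'
python3 - <<'E'
from wfit import *
g,P,*_=grab("wrist");wfit(P,.069,.008,(.4445,-.186));save(g,"pics/w3.png",s=1.2)
E
```

```text
t: 12.42
ee_pos: [0.4507, -0.2557, 0.0663]
eef_rot: [0.039, 0.671, 0.74, 0.035]
wrist_force: [-0.4, -1.6, -2.2]
width: 0.0509
gripper_force: 0.8
cover [ 0.4441 -0.1852] n 24 of 60
slope deg [ 0.02 -0.04] z 0.067
```

View pics/w3.png

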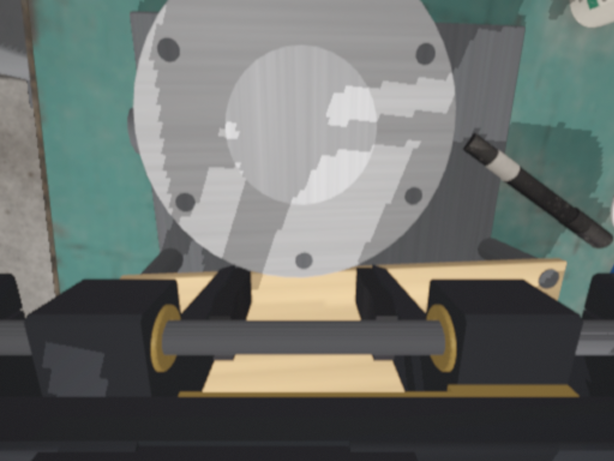

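```bash
python3 -m pendant '[[0,-0.03,0,0,0,0],[0,-0.02,0.02,0,0,0],[0,0,0.1,0,0,0],[0,0,0.18,0,0,0],[0,0,0.18,0,0,0]]'
python3 -m pendant '[[0,0,0.18,0,0,0],[0,0,0.18,0,0,0],[-0.05,-0.17,0.1,0,0,0],[-0.05,-0.17,0,0,0,0],[-0.05,-0.17,0,0,0,0]]'
python3 -m pendant '[[-0.05,-0.17,0,0,0,0],[-0.05,-0.17,0,0,0,0],[-0.05,-0.17,0,0,0,0],[-0.05,-0.17,0,0,0,0],[-0.05,-0.17,0,0,0,0]]'
python3 -m pendant '[[-0.05,-0.17,0,0,0,0],[-0.05,-0.17,0,0,0,0],[0,0,0,0,0,0]]'
python3 fit.py .444 -.1854 .068 pics/s5.png
python3 - <<'E'
from h import *
g,P,*_=grab("side")
m=(P[...,2]>.128)&(P[...,2]<.14)&(abs(P[...,0]-.57)<.05)&(abs(P[...,1]+.36)<.05);print("jar",cv2.minEnclosingCircle(P[m][:,:2].astype(np.float32)))
E
```

```text
t: 12.88
ee_pos: [0.4499, -0.2656, 0.1629]
eef_rot: [0.037, 0.671, 0.74, 0.035]
wrist_force: [1.3, -0.2, 1.0]
width: 0.0508
gripper_force: 0.0
t: 13.3
ee_pos: [0.4212, -0.3698, 0.257]
eef_rot: [0.041, 0.67, 0.74, 0.035]
wrist_force: [0.5, -0.3, -0.2]
width: 0.0506
gripper_force: 0.0
t: 13.72
ee_pos: [0.3697, -0.5397, 0.2547]
eef_rot: [0.039, 0.671, 0.74, 0.035]
wrist_force: [0.3, -0.4, 0.4]
width: 0.0506
gripper_force: 0.0
t: 13.97
ee_pos: [0.3448, -0.6132, 0.2536]
eef_rot: [0.039, 0.674, 0.737, 0.033]
wrist_force: [-0.8, -0.0, -0.5]
width: 0.0508
gripper_force: 0.0
cover [ 0.4447 -0.1849] n 42 of 45
plane slope deg [-0.05  0.08] z 0.0682
jar ((0.5708910226821899, -0.3644007742404938), 0.0313553586602211)
```

View pics/s5.png

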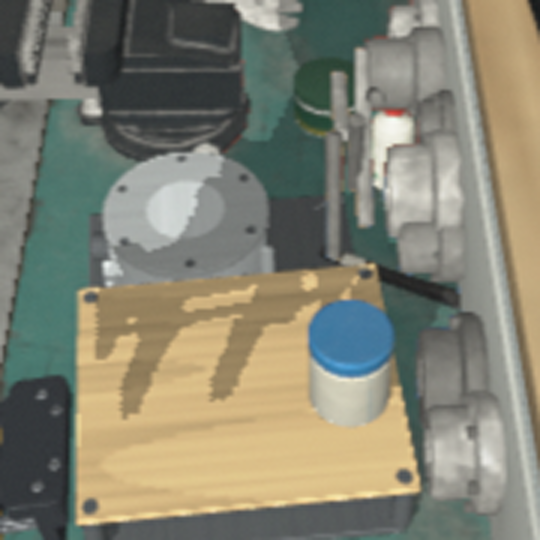

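The last picture shows the cover centred on the pot at about (187, 210), level with its top at 68 mm. The jar at (350, 340) is unmoved, the spanner lies flat on the bench beyond the vise, and the gripper is clear of everything.

```bash
python3 -m pendant '[[0,0,0,0,0,0],[0,0,0,0,0,0]]' >/dev/null; python3 -c "
from bench import env
print(env.sign_off())"
```

```text
the job is handed in; nothing more can be done
None
```

The job is handed in at about 14 s robot time: the spanner lies flat on the bench between vise and tray, the cover sits level in the mouth (top at 68 mm), and the jar is where it was; the tin and tray were not re-measured, but the arm came near neither.

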